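Extend a telescopic bottle brush in its dock and hold it out

TASK

Slide the telescopic bottle brush, brush end first, through the arch of the blue dock until its white collar sits fully home against the arch. Then push the red button on the collar all the way in, take the orange knob on the far side of the arch, pull the rod out past its first stop to the second stop, and finish still gripping the knob: a spring pulls the rod back, so the program ends while the gripper holds it fully extended. Keep the collar home in the dock, and leave the mug, the salt shaker and the tea glass where they stand.

Things in the scene. Friction and masses are not known exactly. Their poses are not given: they have to be found in the camera images.
- dock: Fixed blue dock. Origin on the worktop, middle of the arch's inner face; x = feed direction, z up. Arch x 0 to 12 mm, 80 wide, 62 high; opening 36 wide, 50 high from the worktop (no floor: the brush slides on the worktop). Behind it rails 14 high, 60 apart inside, back to x -75, then flaring to x -112, about 105 apart. Screw tabs 5 high out to y +-63.
- bottle_brush: Loose telescopic brush lying level, 0.4 kg. Origin under its collar's front face, x to the brush end; axis 30 mm up. White collar x -60 to 0, 56 wide, 48 high; round blue handle 29 thick; end block x -170 to -150, 44 wide, 48 high; rod 14 thick; orange knob; white brush 23 thick to x 111. Home when its frame meets the dock's; starts 120 to 150 mm behind, nearly in line.
- handle_grip (a point): Middle of the blue handle, on its axis, 105 mm behind the brush's origin, 30 mm above its underside: a place to grip it across (29 mm thick, 45 mm free to the collar and to the end block). Axes as the brush's.
- button_top (a point): Centre of the top of the red button (20 mm in diameter, 35 mm behind the collar's front face, standing 9 mm above the 48 mm high collar). It moves with the button.
- knob (a point): Centre of the orange knob on the rod: 26 mm in diameter, 34 mm long, on the brush's axis, 65 mm in front of the collar's face while retracted; it moves with the rod. Grip it across from above.
- brush_button (a joint): Travel of the red button, m: 0 = out, 0.006 = fully in; needs about 3 N and stays in once pressed. While it is out the rod is locked; beyond 0.004 the rod is free.
- brush_rod (a joint): Extension of the rod, m: 0 retracted; first stop about 0.045 (a click, some 4 N more to pull over; yellow band comes out of the arch); second stop 0.090 = end of travel (green band comes out). A spring pulls back, 2 N retracted to 5 N at the second stop, where nothing latches.
- mug_coffee: Dark green mug, 86 mm in diameter, 96 mm high; bystander. Origin at the middle of its underside.
- salt_shaker: Salt shaker with grey top, 44 mm in diameter, 90 mm high; bystander. Origin at the middle of its underside.
- tea_glass: Clear tea glass, 77 mm in diameter, 89 mm high; bystander. Origin at the middle of its underside.
Mind the look-alikes: they are no part of the job. Of the things like the dock, leave any that is pink; of the rest the larger one is meant.

How it is judged:
By the outcome, as a careful person would: the job done as asked, in the order asked, and still so for the second after the job is handed in, while the arm keeps its last pose, push and grip.
It also fails if it takes over 45 s, if anything falls off the work surface, if the arm or the gripper's body presses on something with over 40 N, if the wrist force passes 120 N, or if a joint passes its speed limit or range.

ROBOT

A 7-joint arm with a two-finger parallel gripper is mounted at the origin on a cart in front of the work surface, level with it; the furniture and walls round the work are solid. World frame = base frame: x ahead of the robot, y to its left, z up, the work surface at z = 0. Lengths are in m, angles in rad, forces in N, time in s.
With the tool pointing down it reaches from about 0.4 to 0.875 m from the base axis. Payload 19.3 kg.
Tool frame: the origin (TCP) lies midway between the tips of the shut fingers; the grasp point (between the pads) lies 19 mm behind it (bot.pinch_z is the distance from the TCP to the grasp point, in m); z points along the fingers, y is the line along which they close (so a half turn about z gives the same grasp; the last joint's range is limited). The gripper opens to 85 mm and grips with 20 to 120 N. Pads are 22 mm wide; open, the fingers measure 114 mm over their backs; the gripper's body (76 mm by 85 mm) begins 54 mm behind the grasp point. The pads swing forward as they close: fully open they stand 13 mm farther back than shut.
Start: joints at [-1.226, 0.521, -0.036, 1.599, 0.021, 1.021, -0.113], TCP at [0.252, 0.572, 0.231] pointing down, gripper open.
Joint ranges: [-2.91, 2.91], [-0.3, 2.13], [-1.5, 1.42], [0.17, 2.43], [-1.26, 4.41], [0.16, 1.93], [-2.52, 2.52]. Speed limits (rad/s): [1.89, 1.89, 2.39, 2.39, 3.01, 3.01, 3.01].

INTERFACE

Orientations are given as [roll, pitch, yaw] about the fixed x, y, z axes, in that order (R = Rz(yaw) Ry(pitch) Rx(roll)).
In Python, from workcell import observe, viewer, bot gives the robot as it stands. The module is installed in compiled form; this text tells all that it offers.
- The arm moves only by the tool play_rows, never from a script. Its argument "motion" is a list of rows, each a list of 7 numbers: the shift along the tool's x, y, z in cm, then the turn, a rotation vector about the tool's x, y, z in rad, then the opening, from -1 (shut) to 1 (fully open), so that 0 is half open. A call has exactly 5 rows; each row is the pose to reach, as a shift and turn from the pose commanded when the call began, along the tool's axes at that moment; what a row does not reach only later rows make up. A row lasts 1/10 s, in which the tool goes at most 50 mm and 8.59 degrees, less where a joint would pass 70% of its speed; a pose out of reach is approached as far as the arm can. A call with a gripper value outside its range is refused whole. The fingers move at their own pace and stop on an object; "squeeze" is the grip in N (left out, the last holds). Time passes only in rows, so rows that repeat a pose let the fingers close, or fill a call up. It gives the time, the measured TCP pose, the force, the opening and the grip force at its end, in the units of the state.
- observe(): the state, without advancing time (a new reading comes with each control period).
- viewer.grab_frame(name): name is "side" or "top" or "wrist"; returns (picture, depth): 420x560x3 uint8, red, green, blue; 420x560 float32, m along the optical axis (not along the pixel's ray), 0 where there is no reading.
- viewer.camera_info(name): a dict with "fx", "fy", "cx", "cy" (pixels), "R" (3x3) and "t" (3): a world point X has camera coordinates R X + t. Camera axes: x right, y down, z forward; pixel columns grow to the right and rows downward; lengths in m; the calibration is good to about 2 mm. A picture is of the moment at which its call begins: read the wrist's pose just before it. camera_info takes no time and is no camera call; for the wrist camera it gives the pose at the moment of the call.
- bot.job_done(): hands the job in; it is judged then, once.
The state is a dict: "clock": time; "qpos": joint angles; "qd": joint speeds; "joint_efforts": joint torques, N m; "position": TCP position; "tool_rot": TCP orientation; "force": force on the tool from outside, world axes, zero at the start; "moment": the same for the moment, N m; "grip_width": finger opening in m; "finger_force": force on a finger pad.
Only numpy, scipy, OpenCV 4.12 (cv2) and the standard library are available. Lean on these libraries where they do the work, as an engineer would, in place of code of your own. Each camera call takes 0.05 s, during which the arm holds its last target. There are 200 camera calls.

## Working session

There is one attempt and no reset: what is moved stays moved. The work goes in short steps, Python scripts to look and compute and a tool call to move; the robot and the scene stay as the last step left them, time stands still between calls to the robot, and variables do not carry over. Pictures are saved under pics/ and viewed, at most 10 in all, crops included, and the job is handed in when it is done.

Besides the shell and the picture viewer there is one more tool, called after ">>>" as name([rows], argument=value, ...), one row to a line, values as JSON. play_rows: Moves the arm, as the interface text tells. Its arguments: {"type":"object","properties":{"motion":{"type":"array"},"squeeze":{"type":"number"}},"required":["motion"]}

```bash
mkdir -p pics; cat > h.py <<'E'
import numpy as np, cv2
from workcell import observe, viewer, bot
def grab(n):
    i=viewer.camera_info(n); p,d=viewer.grab_frame(n); return p,d,i
def save(n,p): cv2.imwrite('pics/'+n,cv2.cvtColor(p,cv2.COLOR_RGB2BGR))
def ray(i,u,v):
    R=np.array(i['R']);t=np.array(i['t']); c=-R.T@t
    d=R.T@np.array([(u-i['cx'])/i['fx'],(v-i['cy'])/i['fy'],1.]); return c,d
def onz(i,u,v,z):
    c,d=ray(i,u,v); return c+d*(z-c[2])/d[2]
def dp(i,u,v,D):
    c,d=ray(i,u,v); return c+d*D
E
python3 - <<'E'
from h import *
np.set_printoptions(precision=4,suppress=True)
for n in('top','side'):
    p,d,i=grab(n); save(n+'0.png',p); np.savez(n+'0.npz',p=p,d=d,**i); print(n,i)
s=observe(); print(s['clock'],s['position'],s['tool_rot'],s['grip_width'])
E
```

```text
top {'fx': 381.7060722889525, 'fy': 381.7060722889525, 'cx': 281.3741458293056, 'cy': 205.1700162035705, 'R': array([[-0.0217, -0.9995,  0.0229],
       [-0.9985,  0.0205, -0.0516],
       [ 0.0511, -0.0239, -0.9984]]), 't': array([0.0618, 0.5568, 0.9534])}
side {'fx': 459.90522887433485, 'fy': 459.90522887433485, 'cx': 282.59045616218003, 'cy': 203.60115258796895, 'R': array([[ 0.7494, -0.6621,  0.0082],
       [-0.5002, -0.5742, -0.6482],
       [ 0.4338,  0.4817, -0.7614]]), 't': array([-0.3751,  0.3741,  1.1307])}
0.1 [0.2518 0.5717 0.2308] [-3.1406  0.0001  2.7268] 0.08529628375104102
```

View pics/top0.png

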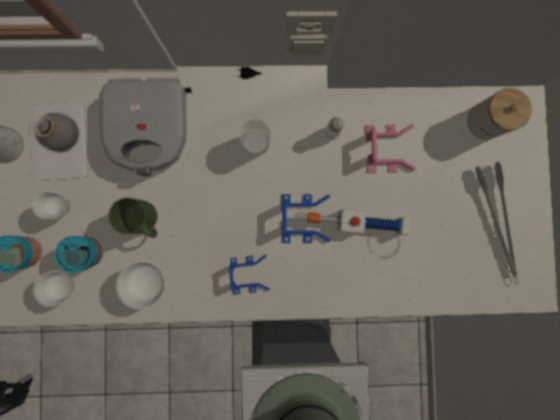

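View pics/side0.png

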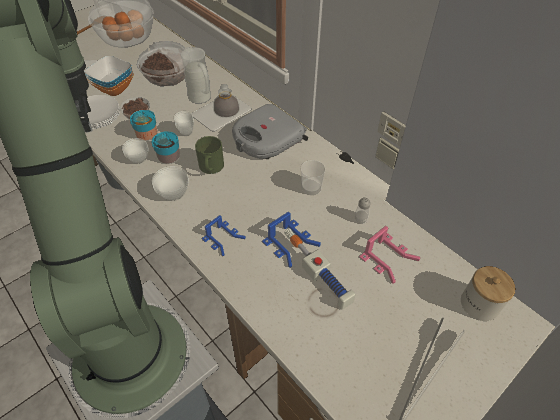

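Three dock-like things in the top view: pink at (388,148), small blue at (247,274) and large blue at (303,218). The larger blue one fits: it isn't pink, it's the larger of the other two, and the brush lies in line with it. I'll confirm that in an enlarged crop and measure.

```bash
python3 - <<'E'
from h import *
np.set_printoptions(precision=4,suppress=True)
for n,b in(('top',(215,120,430,300)),('side',(190,190,390,320))):
    z=np.load(n+'0.npz'); p=z['p'];i={k:z[k] for k in('fx','fy','cx','cy','R','t')};d=z['d']
    if n=='top': crop=cv2.resize(p[b[1]:b[3],b[0]:b[2]],None,fx=3.6,fy=3.2,interpolation=cv2.INTER_CUBIC); save('crop0.png',crop)
    h=cv2.cvtColor(p,cv2.COLOR_RGB2HSV)
    for nm,lo,hi in(('blue',(105,120,40),(125,255,255)),('red',(172,150,80),(180,255,255)),('red2',(0,170,80),(4,255,255)),('orange',(5,150,120),(18,255,255))):
        m=cv2.inRange(h,lo,hi); m[:b[1]]=0;m[b[3]:]=0;m[:,:b[0]]=0;m[:,b[2]:]=0
        k,l,st,c=cv2.connectedComponentsWithStats(m)
        for j in range(1,k):
            if st[j,4]>12:
                D=np.median(d[l==j]); print(n,nm,st[j],c[j].round(1),dp(i,*c[j],D))
E
```

```text
top blue [282 195  47  47 476] [298.  218.8] [0.5226 0.0086 0.0134]
top blue [366 218  35  12 290] [382.9 223.7] [ 0.5055 -0.1984  0.0431]
top blue [244 257  12   8  38] [249.1 261.9] [0.4164 0.1347 0.0066]
top blue [229 261  39  32 185] [239.8 279.3] [0.3741 0.1582 0.0115]
top red2 [352 219   7   5  28] [354.9 221. ] [ 0.5136 -0.1262  0.0575]
top orange [309 213  11   7  62] [314.1 216.1] [ 0.5281 -0.0291  0.0427]
side blue [269 212  51  55 441] [288.6 232.7] [0.5316 0.0092 0.0276]
side blue [202 216  43  40 281] [219.5 231.1] [0.3863 0.152  0.0191]
side blue [263 238   9   8  31] [266.8 241.4] [0.474  0.04   0.0048]
side blue [211 244   7   6  20] [214.3 246.4] [0.3478 0.1278 0.0032]
side blue [275 250   9   8  31] [279.  253.3] [ 0.4729 -0.0157  0.0057]
side blue [321 269   6   5  14] [323.2 270.4] [ 0.5093 -0.1555  0.0431]
side blue [340 290   6   5  17] [342.8 291.8] [ 0.5017 -0.2357  0.0434]
side red2 [315 258   7   6  30] [317.8 260.3] [ 0.5139 -0.1284  0.0571]
side orange [291 235  11  12  69] [296.1 239.6] [ 0.5245 -0.0307  0.0415]
```

View pics/crop0.png

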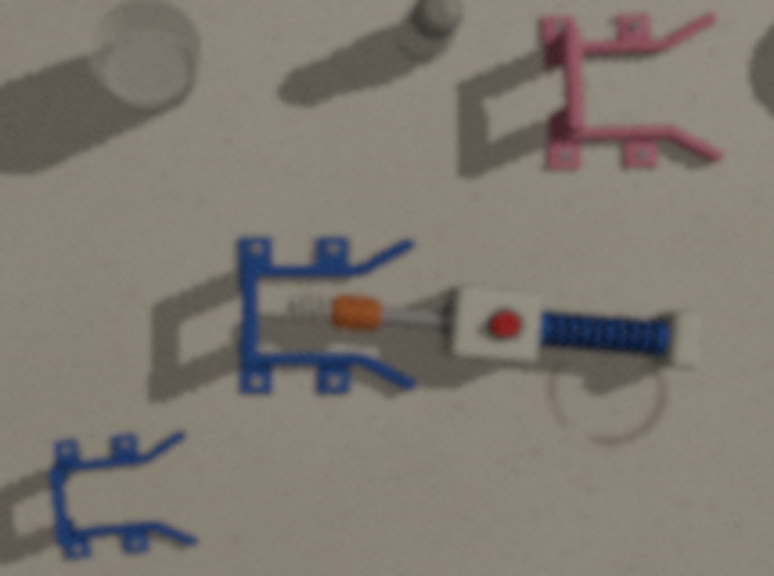

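The crop confirms it: the large blue dock's arch is at about pixel (284,218) with its rails opening to the right. The brush is between the rails with its knob at (314,216), button at (355,221) and handle at (383,224). The faint ring at (383,240) is only a mark on the worktop. Next, the exact poses.

```bash
python3 - <<'E'
from h import *
np.set_printoptions(precision=4,suppress=True)
for n,b in(('top',(270,185,340,250)),('side',(255,200,325,275))):
    z=np.load(n+'0.npz'); p=z['p'];i={k:z[k] for k in('fx','fy','cx','cy','R','t')};d=z['d']
    h=cv2.cvtColor(p,cv2.COLOR_RGB2HSV); m=cv2.inRange(h,(105,110,30),(125,255,255))
    v,u=np.nonzero(m); k=(u>b[0])&(u<b[2])&(v>b[1])&(v<b[3]); u,v=u[k],v[k]
    P=np.array([dp(i,a,c,d[c,a]) for a,c in zip(u,v)])
    a=P[P[:,2]>.05]; print(n,'arch',len(a),a.mean(0),a.min(0),a.max(0))
    if len(a)>8: print(cv2.fitLine(a[:,:2].astype(np.float32),cv2.DIST_HUBER,0,.001,.001).ravel())
    r=P[(P[:,2]>.009)&(P[:,2]<.02)&(P[:,1]>-.045)&(P[:,1]<.025)]
    for nm,q in(('hi',r[r[:,0]>.523]),('lo',r[r[:,0]<.523])):
        if len(q)>5: print('rail',nm,len(q),q.mean(0),cv2.fitLine(q[:,:2].astype(np.float32),cv2.DIST_HUBER,0,.001,.001).ravel())
# brush: top points with z
z=np.load('top0.npz');p=z['p'];i={k:z[k] for k in('fx','fy','cx','cy','R','t')};d=z['d']
P=np.array([dp(i,a,c,d[c,a]) for c in range(195,250) for a in range(330,420)])
C=P[(P[:,2]>.043)&(P[:,2]<.052)&(P[:,1]<-.09)&(P[:,1]>-.165)]
print('collar',len(C),C.mean(0),cv2.minAreaRect(C[:,:2].astype(np.float32)*1000))
C=P[(P[:,2]>.043)&(P[:,2]<.052)&(P[:,1]<-.245)]
print('end',len(C),C.mean(0),C.min(0),C.max(0))
E
```

```text
top arch 131 [0.5242 0.0468 0.0899] [0.4861 0.04   0.0577] [0.5633 0.0733 0.9792]
[ 0.9995 -0.032   0.5203  0.046 ]
rail hi 66 [ 0.5598 -0.0108  0.0137] [ 0.0513 -0.9987  0.5596 -0.003 ]
rail lo 79 [ 0.4883 -0.0095  0.0139] [ 0.0703  0.9975  0.4883 -0.0095]
side arch 111 [0.5239 0.0442 0.06  ] [0.4865 0.039  0.0511] [0.5635 0.0533 0.0666]
[ 1.     -0.0001  0.5208  0.044 ]
rail hi 66 [ 0.5603 -0.0134  0.013 ] [ 0.0372 -0.9993  0.5603 -0.0134]
rail lo 59 [ 0.4883 -0.0108  0.0133] [ 0.0606  0.9982  0.489  -0.0177]
collar 504 [ 0.5135 -0.1229  0.0477] ((512.677001953125, -128.3955535888672), (72.85121154785156, 55.66855239868164), 82.36302185058594)
end 109 [ 0.5002 -0.2528  0.0474] [ 0.4766 -0.2633  0.0431] [ 0.5187 -0.2452  0.0515]
```

```bash
cat >> h.py <<'E'
from scipy.spatial.transform import Rotation as Ro
np.set_printoptions(precision=4,suppress=True)
def plan(*W):
    s=observe(); p=np.array(s['position']); R=Ro.from_euler('xyz',s['tool_rot'])
    print('t',s['clock'],'p',p,'rot',np.array(s['tool_rot']),'w',s['grip_width'],'F',s['force'])
    for x,y,z,yaw in W:
        T=Ro.from_euler('xyz',[np.pi,0,yaw]); q=np.array([x,y,z])
        print(W and (x,y,z,yaw),'cm',(R.inv().apply(q-p)*100).round(2),'rv',(R.inv()*T).as_rotvec().round(3)); p,R=q,T
E
python3 -c "
from h import *
plan((.42,.39,.24,2.3),(.51,.18,.24,1.9),(.512,-.04,.24,1.6),(.5053,-.196,.22,1.452))"
```

```text
t 0.1 p [0.2518 0.5717 0.2308] rot [-3.1406  0.0001  2.7268] w 0.08529628375104102 F [-0.0431 -0.3406 -0.113 ]
(0.42, 0.39, 0.24, 2.3) cm [-22.72  -9.85  -0.91] rv [-0.001  0.     0.427]
(0.51, 0.18, 0.24, 1.9) cm [-21.66  -7.28  -0.  ] rv [ 0.  -0.   0.4]
(0.512, -0.04, 0.24, 1.6) cm [-20.88  -6.92  -0.  ] rv [ 0.  -0.   0.3]
(0.5053, -0.196, 0.22, 1.452) cm [-15.57  -1.13   2.  ] rv [ 0.    -0.     0.148]
```

>>> play_rows([
  [-4.5, -2, -0.2, 0, 0, 0.08, 1],
  [-9, -4, -0.4, 0, 0, 0.17, 1],
  [-13.5, -6, -0.6, 0, 0, 0.26, 1],
  [-18, -8, -0.9, 0, 0, 0.34, 1],
  [-22.7, -9.8, -0.9, 0, 0, 0.43, 1],
])

```text
clock: 0.6
position: [0.4208, 0.3894, 0.2406]
tool_rot: [3.141, -0.0, 2.294]
force: [-0.3, 1.0, -0.4]
grip_width: 0.0854
finger_force: 0.0
```

>>> play_rows([
  [-4.3, -1.4, 0, 0, 0, 0.08, 1],
  [-8.6, -2.9, 0, 0, 0, 0.16, 1],
  [-13, -4.4, 0, 0, 0, 0.24, 1],
  [-17.3, -5.8, 0, 0, 0, 0.32, 1],
  [-21.7, -7.3, 0, 0, 0, 0.4, 1],
])

```text
clock: 1.1
position: [0.5097, 0.1786, 0.2403]
tool_rot: [-3.141, -0.0, 1.894]
force: [0.9, 0.7, 0.3]
grip_width: 0.0851
finger_force: 0.0
```

>>> play_rows([
  [-4.2, -1.4, 0, 0, 0, 0.06, 1],
  [-8.4, -2.8, 0, 0, 0, 0.12, 1],
  [-12.6, -4.2, 0, 0, 0, 0.18, 1],
  [-16.8, -5.6, 0, 0, 0, 0.24, 1],
  [-20.9, -6.9, 0, 0, 0, 0.3, 1],
])

```text
clock: 1.6
position: [0.5105, -0.0416, 0.2403]
tool_rot: [-3.142, -0.0, 1.594]
force: [0.9, 0.8, -0.1]
grip_width: 0.085
finger_force: 0.0
```

```bash
python3 - <<'E'
from h import *
p,d,i=grab('wrist'); save('w1.png',p); np.savez('w1.npz',p=p,d=d,**i)
plan((.5053,-.196,.2,1.452))
E
```

```text
t 1.65 p [ 0.5101 -0.0487  0.2406] rot [3.1413 0.0028 1.5838] w 0.08556478426872688 F [ -3.783  -10.839   -0.7269]
(0.5053, -0.196, 0.2, 1.452) cm [-14.71  -0.67   4.1 ] rv [0.001 0.003 0.132]
```

View pics/w1.png

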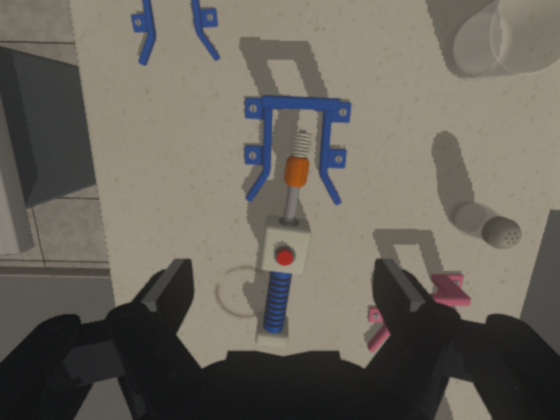

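The wrist view shows the dock arch at about (302,103), the knob at (296,171), the button at (285,257) and the handle at (276,302). I'll measure these from this second view.

```bash
python3 - <<'E'
from h import *
z=np.load('w1.npz');p=z['p'];i={k:z[k] for k in('fx','fy','cx','cy','R','t')};d=z['d']
h=cv2.cvtColor(p,cv2.COLOR_RGB2HSV)
V,U=np.mgrid[0:420,0:560]; c=-i['R'].T@i['t']
P=c+(np.stack([(U-i['cx'])/i['fx'],(V-i['cy'])/i['fy'],np.ones(U.shape)],-1)*d[...,None])@i['R']
def sel(lo,hi,b): 
    m=cv2.inRange(h,lo,hi)>0; k=np.zeros_like(m);k[b[1]:b[3],b[0]:b[2]]=1; return P[m&k]
B=sel((105,110,30),(125,255,255),(235,85,365,210))
a=B[(B[:,2]>.057)]; print('arch top',len(a),np.percentile(a,[1,50,99],axis=0)); print(cv2.fitLine(a[:,:2].astype(np.float32),2,0,.001,.001).ravel())
r=B[(B[:,2]>.009)&(B[:,2]<.019)&(B[:,1]>-.03)&(B[:,1]<.035)]
m=.524
for q in(r[(r[:,0]>m)&(r[:,0]<.575)],r[r[:,0]<m]): 
    q=q[np.abs(q[:,0]-m)<.044]; print('rail',len(q),np.percentile(q,[2,50,98],axis=0)[:,0],cv2.fitLine(q[:,:2].astype(np.float32),12,0,.001,.001).ravel())
rd=sel((0,160,60),(5,255,255),(270,240,300,275)); print('red',rd.mean(0),np.percentile(rd[:,2],90))
og=sel((6,150,90),(20,255,255),(280,145,315,195)); print('orange',og.mean(0),np.percentile(og,[1,99],axis=0))
hb=sel((105,110,30),(125,255,255),(255,265,295,340)); print('handle',hb.mean(0),np.percentile(hb,[1,99],axis=0),cv2.fitLine(hb[:,:2].astype(np.float32),2,0,.001,.001).ravel())
k=np.zeros(d.shape,bool);k[210:280,255:320]=1; C=P[k&(P[...,2]>.044)&(P[...,2]<.051)]; print('collar',C.mean(0),cv2.minAreaRect((C[:,:2]*1000).astype(np.float32)))
E
```

```text
arch top 899 [[0.4868 0.0297 0.0585]
 [0.5248 0.0439 0.0616]
 [0.5631 0.0497 0.3826]]
[ 0.9999 -0.0122  0.5248  0.0438]Traceback (most recent call last):
  File "<stdin>", line 13, in <module>
cv2.error: OpenCV(4.12.0) /io/opencv/modules/imgproc/src/linefit.cpp:361: error: (-5:Bad argument) Unknown distance type in function 'fitLine2D'
```

```bash
python3 - <<'E'
from h import *
z=np.load('w1.npz');p=z['p'];i={k:z[k] for k in('fx','fy','cx','cy','R','t')};d=z['d']
h=cv2.cvtColor(p,cv2.COLOR_RGB2HSV)
V,U=np.mgrid[0:420,0:560]; c=-i['R'].T@i['t']
P=c+(np.stack([(U-i['cx'])/i['fx'],(V-i['cy'])/i['fy'],np.ones(U.shape)],-1)*d[...,None])@i['R']
def sel(lo,hi,b): 
    m=cv2.inRange(h,lo,hi)>0; k=np.zeros_like(m);k[b[1]:b[3],b[0]:b[2]]=1; return P[m&k]
L=lambda q:cv2.fitLine(q[:,:2].astype(np.float32),2,0,.001,.001).ravel()
B=sel((105,110,30),(125,255,255),(235,85,365,210))
r=B[(B[:,2]>.009)&(B[:,2]<.019)&(B[:,1]>-.03)&(B[:,1]<.035)]
m=.525
for q in(r[(r[:,0]>m)],r[r[:,0]<m]): 
    q=q[np.abs(q[:,0]-m)<.044]; print('rail',len(q),np.percentile(q,[2,50,98],axis=0)[:,0],L(q))
rd=sel((0,160,60),(5,255,255),(270,240,300,275)); print('red',rd.mean(0),np.percentile(rd[:,2],90))
og=sel((6,150,90),(20,255,255),(280,145,315,195)); print('orange',og.mean(0),np.percentile(og,[1,99],axis=0))
hb=sel((105,110,30),(125,255,255),(255,265,295,340)); print('handle',hb.mean(0),np.percentile(hb,[1,99],axis=0),L(hb))
k=np.zeros(d.shape,bool);k[210:280,255:320]=1; C=P[k&(P[...,2]>.044)&(P[...,2]<.051)]; print('collar',C.mean(0),cv2.minAreaRect((C[:,:2]*1000).astype(np.float32)))
plan((.505,-.197,.12,1.452),(.505,-.197,.015,1.452))
E
```

```text
rail 397 [0.5549 0.5591 0.5634] [0.0156 0.9999 0.5591 0.0032]
rail 403 [0.4847 0.4896 0.4933] [0.0227 0.9997 0.4892 0.0028]
red [ 0.5133 -0.1267  0.0587] 0.05778239561911047
orange [ 0.5245 -0.0285  0.0403] [[ 0.5127 -0.0453  0.0342]
 [ 0.537  -0.0134  0.0442]]
handle [ 0.5062 -0.1971  0.045 ] [[ 0.4918 -0.2419  0.0366]
 [ 0.5194 -0.1554  0.0453]] [ 0.0757  0.9971  0.5062 -0.1971]
collar [ 0.5135 -0.121   0.0475] ((512.9946899414062, -128.72833251953125), (70.0494155883789, 55.544586181640625), 84.3245620727539)
t 1.65 p [ 0.5101 -0.0487  0.2406] rot [3.1413 0.0028 1.5838] w 0.08556478426872688 F [ -3.783  -10.839   -0.7269]
(0.505, -0.197, 0.12, 1.452) cm [-14.79  -0.71  12.1 ] rv [0.001 0.003 0.132]
(0.505, -0.197, 0.015, 1.452) cm [ 0.  -0.  10.5] rv [0. 0. 0.]
```

>>> play_rows([
  [-4, -0.1, 2, 0, 0, 0.04, 1],
  [-8, -0.3, 5, 0, 0, 0.08, 1],
  [-12, -0.5, 8, 0, 0, 0.12, 1],
  [-15.3, -0.7, 10, 0, 0, 0.13, 1],
  [-15.3, -0.7, 11, 0, 0, 0.13, 1],
])

```text
clock: 2.15
position: [0.5062, -0.1974, 0.1285]
tool_rot: [-3.139, 0.002, 1.461]
force: [-0.4, 0.2, 0.7]
grip_width: 0.0855
finger_force: 0.0
```

```bash
python3 - <<'E'
from h import *
plan((.5055,-.197,.015,1.457))
p,d,i=grab('wrist'); save('w2.png',p); np.savez('w2.npz',p=p,d=d,**i)
plan((.5055,-.197,.015,1.457))
h=cv2.cvtColor(p,cv2.COLOR_RGB2HSV)
V,U=np.mgrid[0:420,0:560]; c=-i['R'].T@i['t']
P=c+(np.stack([(U-i['cx'])/i['fx'],(V-i['cy'])/i['fy'],np.ones(U.shape)],-1)*d[...,None])@i['R']
m=cv2.inRange(h,(105,110,30),(125,255,255))>0
q=P[m&(P[...,1]<-.14)&(abs(P[...,0]-.505)<.03)&(P[...,2]>.03)]
print(len(q),q.mean(0) if len(q) else 0)
E
```

```text
t 2.15 p [ 0.5062 -0.1974  0.1285] rot [-3.1394  0.0019  1.461 ] w 0.085539744838439 F [-0.3858  0.2119  0.7369]
(0.5055, -0.197, 0.015, 1.457) cm [ 0.05 -0.04 11.35] rv [-0.002  0.002  0.004]
t 2.2 p [ 0.5063 -0.1947  0.1277] rot [-3.1382  0.0004  1.4634] w 0.0854997809942003 F [-0.8663  0.7072 -2.7699]
(0.5055, -0.197, 0.015, 1.457) cm [-0.23 -0.01 11.27] rv [-0.003  0.     0.006]
2036 [ 0.5068 -0.1956  0.0419]
```

Everything lines up, so I'll go down and grip.

>>> play_rows([
  [-0.1, 0, 3, 0, 0, 0, 1],
  [-0.1, 0, 6, 0, 0, 0, 1],
  [-0.1, 0, 9, 0, 0, 0, 1],
  [-0.1, 0, 11.2, 0, 0, 0, 1],
  [-0.1, 0, 11.2, 0, 0, 0, 1],
])

```text
clock: 2.7
position: [0.5068, -0.1925, 0.0164]
tool_rot: [-3.138, -0.001, 1.468]
force: [-1.1, -0.8, 0.9]
grip_width: 0.0852
finger_force: 0.0
```

>>> play_rows([
  [0, 0, 0, 0, 0, 0, -0.5],
  [0, 0, 0, 0, 0, 0, -0.8],
  [0, 0, 0, 0, 0, 0, -0.8],
  [0, 0, 0, 0, 0, 0, -0.8],
  [0, 0, 0, 0, 0, 0, -0.8],
], squeeze=40)

```text
clock: 3.2
position: [0.5082, -0.1939, 0.0193]
tool_rot: [3.141, -0.0, 1.467]
force: [-3.4, 2.1, 13.2]
grip_width: 0.0268
finger_force: 38.5
```

```bash
python3 - <<'E'
from h import *
plan((.513,-.13,.015,1.553),(.521,-.09,.015,1.553))
E
```

```text
t 3.2 p [ 0.5082 -0.1939  0.0193] rot [ 3.1406 -0.0002  1.4668] w 0.026777422281306005 F [-3.3725  2.114  13.1853]
(0.513, -0.13, 0.015, 1.553) cm [ 6.4  -0.18  0.43] rv [ 0.001 -0.    -0.086]
(0.521, -0.09, 0.015, 1.553) cm [4.01 0.73 0.  ] rv [0. 0. 0.]
```

The pads sit a little above the handle's axis, which gives 13 N upward and a width of 27 mm. I'll regrip about 6 mm lower.

>>> play_rows([
  [0, 0, 0, 0, 0, 0, 0.1],
  [0, 0.15, 0.3, 0, 0, 0, 0.1],
  [0, 0.15, 0.6, 0, 0, 0, 0.1],
  [0, 0.15, 0.6, 0, 0, 0, 0.1],
  [0, 0.15, 0.6, 0, 0, 0, -0.8],
])

```text
clock: 3.7
position: [0.5091, -0.1941, 0.0121]
tool_rot: [-3.141, 0.0, 1.467]
force: [-0.1, -0.1, -0.5]
grip_width: 0.0333
finger_force: 0.0
```

>>> play_rows([
  [0, 0, 0, 0, 0, 0, -0.8],
  [0, 0, 0, 0, 0, 0, -0.8],
  [0, 0, 0, 0, 0, 0, -0.8],
  [0, 0, 0, 0, 0, 0, -0.8],
  [0, 0, 0, 0, 0, 0, -0.8],
])

```text
clock: 4.2
position: [0.5091, -0.1941, 0.0123]
tool_rot: [-3.141, -0.0, 1.467]
force: [-4.4, -0.0, 4.4]
grip_width: 0.0262
finger_force: 39.4
```

```bash
python3 - <<'E'
from h import *
plan((.513,-.14,.012,1.553),(.5225,-.09,.012,1.553))
p,d,i=grab('wrist'); save('w3.png',p); np.savez('w3.npz',p=p,d=d,**i)
E
```

```text
t 4.2 p [ 0.5091 -0.1941  0.0123] rot [-3.1413 -0.      1.4667] w 0.02617149230142945 F [-4.4133 -0.0327  4.3736]
(0.513, -0.14, 0.012, 1.553) cm [ 5.42 -0.18  0.03] rv [-0.    -0.    -0.086]
(0.5225, -0.09, 0.012, 1.553) cm [5.02 0.86 0.  ] rv [0. 0. 0.]
```

View pics/w3.png

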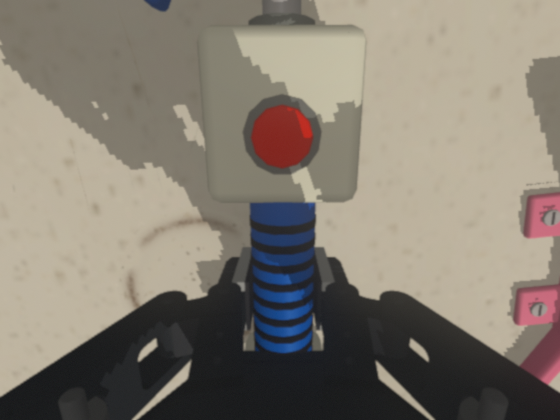

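```bash
python3 - <<'E'
from h import *
plan((.521,-.194,.012,1.553),(.522,-.144,.012,1.553),(.523,-.084,.012,1.553))
E
```

```text
t 4.25 p [ 0.5091 -0.1941  0.0123] rot [-3.1413 -0.      1.4667] w 0.026552323091252703 F [-4.2532  0.1557  4.2163]
(0.521, -0.194, 0.012, 1.553) cm [0.13 1.18 0.03] rv [-0.    -0.    -0.086]
(0.522, -0.144, 0.012, 1.553) cm [5.   0.01 0.  ] rv [0. 0. 0.]
(0.523, -0.084, 0.012, 1.553) cm [ 6.   -0.01 -0.  ] rv [0. 0. 0.]
```

>>> play_rows([
  [0, 0.3, 0, 0, 0, -0.02, -0.8],
  [0, 0.6, 0, 0, 0, -0.04, -0.8],
  [0.1, 0.9, 0, 0, 0, -0.06, -0.8],
  [0.1, 1.2, 0, 0, 0, -0.085, -0.8],
  [0.1, 1.2, 0, 0, 0, -0.085, -0.8],
], squeeze=60)

```text
clock: 4.75
position: [0.5212, -0.1946, 0.0124]
tool_rot: [-3.141, 0.0, 1.552]
force: [-5.1, -1.4, 7.0]
grip_width: 0.0263
finger_force: 58.7
```

```bash
python3 - <<'E'
from h import *
plan((.522,-.144,.012,1.553))
p,d,i=grab('wrist')
for n in('top',):
    p,d,i=grab(n); 
    h=cv2.cvtColor(p,cv2.COLOR_RGB2HSV)
    for nm,lo,hi,z in(('red',(0,170,80),(4,255,255),.057),('orange',(5,150,120),(18,255,255),.043)):
        m=cv2.inRange(h,lo,hi); m[:190]=0;m[250:]=0;m[:,:265]=0;m[:,430:]=0
        M=cv2.moments(m,True); u,v=M['m10']/M['m00'],M['m01']/M['m00']; print(nm,u,v,onz(i,u,v,z))
    save('t2.png',cv2.resize(p[180:255,260:420],(800,375),interpolation=cv2.INTER_CUBIC))
E
```

```text
t 4.75 p [ 0.5212 -0.1946  0.0124] rot [-3.1412  0.0001  1.5524] w 0.02627339389418372 F [-5.1373 -1.4389  7.008 ]
(0.522, -0.144, 0.012, 1.553) cm [ 5.06 -0.01  0.04] rv [-0.     0.    -0.001]
red 355.0869565217391 217.7391304347826 [ 0.5216 -0.1271  0.057 ]
orange 313.67816091954023 217.72413793103448 [ 0.524  -0.0279  0.043 ]
```

View pics/t2.png

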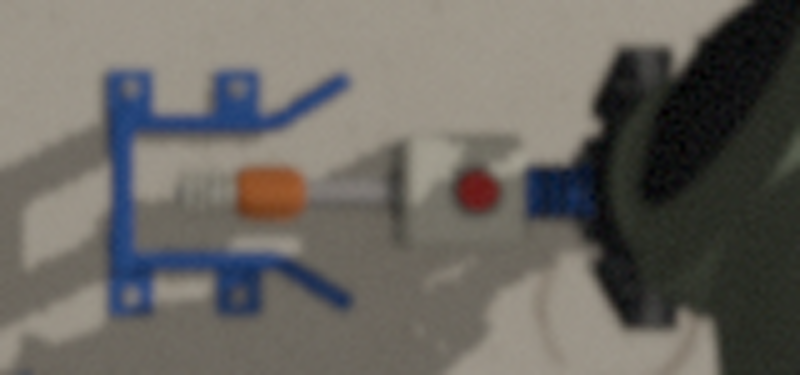

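The brush is in line with the dock, so I'll feed it in.

>>> play_rows([
  [1, 0, 0, 0, 0, 0, -0.8],
  [2, 0, 0, 0, 0, 0, -0.8],
  [3, 0, 0, 0, 0, 0, -0.8],
  [4, 0, 0, 0, 0, 0, -0.8],
  [5, 0, 0, 0, 0, 0, -0.8],
])

```text
clock: 5.35
position: [0.5226, -0.1436, 0.0124]
tool_rot: [3.141, 0.0, 1.552]
force: [0.4, -5.2, 3.7]
grip_width: 0.0262
finger_force: 59.3
```

>>> play_rows([
  [1, 0, 0, 0, 0, 0, -0.8],
  [2, 0, 0, 0, 0, 0, -0.8],
  [3, 0, 0, 0, 0, 0, -0.8],
  [4, 0, 0, 0, 0, 0, -0.8],
  [5, 0, 0, 0, 0, 0, -0.8],
])

```text
clock: 5.85
position: [0.5234, -0.0936, 0.0124]
tool_rot: [3.141, 0.0, 1.552]
force: [0.2, -5.4, 4.3]
grip_width: 0.0265
finger_force: 59.3
```

>>> play_rows([
  [0.5, 0, 0, 0, 0, 0, -0.8],
  [1, 0, 0, 0, 0, 0, -0.8],
  [1.5, 0, 0, 0, 0, 0, -0.8],
  [1.9, 0, 0, 0, 0, 0, -0.8],
  [2.3, 0, 0, 0, 0, 0, -0.8],
])

```text
clock: 6.35
position: [0.5238, -0.0709, 0.0124]
tool_rot: [3.141, 0.0, 1.552]
force: [0.2, -6.3, 3.7]
grip_width: 0.0262
finger_force: 59.5
```

```bash
python3 - <<'E'
from h import *
plan((.5232,-.065,.012,1.553))
for n in('top',):
    p,d,i=grab(n); 
    h=cv2.cvtColor(p,cv2.COLOR_RGB2HSV)
    for nm,lo,hi,z in(('red',(0,170,80),(4,255,255),.057),('orange',(5,150,120),(18,255,255),.043)):
        m=cv2.inRange(h,lo,hi); m[:190]=0;m[250:]=0;m[:,:200]=0;m[:,430:]=0
        M=cv2.moments(m,True); u,v=M['m10']/M['m00'],M['m01']/M['m00']; print(nm,u,v,onz(i,u,v,z))
E
```

```text
t 6.35 p [ 0.5238 -0.0709  0.0124] rot [3.1411 0.0004 1.5521] w 0.026212884017579985 F [ 0.1676 -6.3483  3.7218]
(0.5232, -0.065, 0.012, 1.553) cm [ 0.59 -0.07  0.04] rv [ 0.     0.    -0.001]
red 304.44827586206895 217.68965517241378 [ 0.5243 -0.004   0.057 ]
orange 263.74725274725273 217.56043956043956 [0.527  0.0946 0.043 ]
```

>>> play_rows([
  [0.3, 0, 0, 0, 0, 0, -0.8],
  [0.5, 0, 0, 0, 0, 0, -0.8],
  [0.7, 0, 0, 0, 0, 0, -0.8],
  [0.9, 0, 0, 0, 0, 0, -0.8],
  [0.9, 0, 0, 0, 0, 0, -0.8],
])

```text
clock: 6.9
position: [0.524, -0.0618, 0.0124]
tool_rot: [3.141, 0.0, 1.552]
force: [-0.6, -3.7, 4.7]
grip_width: 0.0262
finger_force: 59.5
```

>>> play_rows([
  [0.2, 0, 0, 0, 0, 0, -0.8],
  [0.4, 0, 0, 0, 0, 0, -0.8],
  [0.6, 0, 0, 0, 0, 0, -0.8],
  [0.6, 0, 0, 0, 0, 0, -0.8],
  [0.6, 0, 0, 0, 0, 0, -0.8],
])

```text
clock: 7.4
position: [0.5238, -0.0616, 0.0125]
tool_rot: [3.14, 0.006, 1.547]
force: [-0.8, -36.3, 0.4]
grip_width: 0.0266
finger_force: 59.0
```

It's firmly home: 36 N of resistance and no further advance. I'll take off the push, open and rise.

>>> play_rows([
  [-0.3, 0, 0, 0, 0, 0, -0.8],
  [-0.5, 0, 0, 0, 0, 0, -0.8],
  [-0.5, 0, 0, 0, 0, 0, 0],
  [-0.5, 0, 0, 0, 0, 0, 0],
  [-0.5, 0, 0, 0, 0, 0, 0],
])

```text
clock: 7.9
position: [0.5238, -0.0606, 0.0122]
tool_rot: [-3.141, -0.0, 1.553]
force: [0.4, 0.0, -0.6]
grip_width: 0.0425
finger_force: 0.0
```

>>> play_rows([
  [0, 0, -1.5, 0, 0, 0, 0],
  [0, 0, -4, 0, 0, 0, 0],
  [0, 0, -8, 0, 0, 0, 0],
  [0, 0, -12, 0, 0, 0, 0],
  [0, 0, -16, 0, 0, 0, -1],
])

```text
clock: 8.4
position: [0.5234, -0.0613, 0.1749]
tool_rot: [3.141, -0.0, 1.552]
force: [1.3, 0.7, 0.1]
grip_width: 0.0295
finger_force: 0.0
```

```bash
python3 - <<'E'
from h import *
plan((.524,.003,.09,1.553))
p,d,i=grab('wrist'); save('w4.png',p)
h=cv2.cvtColor(p,cv2.COLOR_RGB2HSV)
for nm,lo,hi,z in(('red',(0,170,80),(4,255,255),.057),('orange',(6,150,90),(20,255,255),.043)):
    m=cv2.inRange(h,lo,hi); k,l,st,c=cv2.connectedComponentsWithStats(m); j=1+np.argmax(st[1:,4]); print(nm,c[j],st[j],onz(i,*c[j],z),dp(i,*c[j],np.median(d[l==j])))
E
```

```text
t 8.4 p [ 0.5234 -0.0613  0.1749] rot [ 3.1414 -0.0002  1.5515] w 0.02954658676492462 F [1.3081 0.7171 0.1387]
(0.524, 0.003, 0.09, 1.553) cm [ 6.42 -0.07  8.49] rv [ 0.    -0.    -0.001]
red [283.123  125.6414] [273 115  22  22 382] [0.5242 0.0036 0.057 ] [0.5242 0.0036 0.0568]
orange [282.7578   9.5437] [267   0  33  23 640] [0.5257 0.0916 0.043 ] [0.5257 0.0926 0.0399]
```

View pics/w4.png

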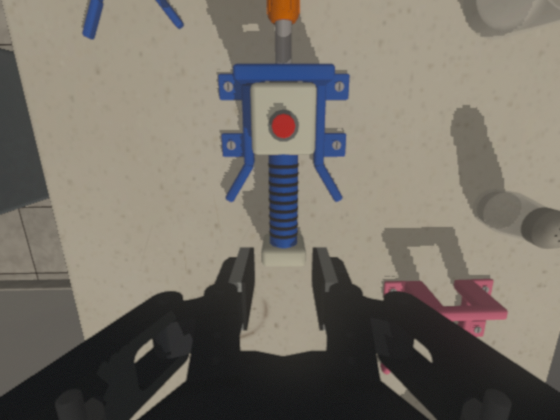

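The collar touches the arch, with the button at (283,126). Next is pressing it with shut fingers.

>>> play_rows([
  [2, 0, 2, 0, 0, 0, -1],
  [4, 0, 4, 0, 0, 0, -1],
  [6.5, 0.1, 6, 0, 0, 0, -1],
  [6.5, 0.1, 8, 0, 0, 0, -1],
  [6.5, 0.1, 9.5, 0, 0, 0, -1],
])

```text
clock: 8.95
position: [0.5259, 0.0047, 0.0771]
tool_rot: [-3.141, -0.0, 1.553]
force: [-0.7, -0.1, -0.1]
grip_width: -0.0
finger_force: 0.0
```

>>> play_rows([
  [0, 0, 0.5, 0, 0, 0, -1],
  [0, 0, 1, 0, 0, 0, -1],
  [0, 0, 1.5, 0, 0, 0, -1],
  [0, 0, 2, 0, 0, 0, -1],
  [0, 0, 2.3, 0, 0, 0, -1],
])

```text
clock: 9.45
position: [0.5264, 0.0035, 0.0543]
tool_rot: [3.141, -0.0, 1.552]
force: [0.5, -1.0, 3.0]
grip_width: -0.0002
finger_force: 1.3
```

>>> play_rows([
  [0, 0, 0.2, 0, 0, 0, -1],
  [0, 0, 0.4, 0, 0, 0, -1],
  [0, 0, 0.6, 0, 0, 0, -1],
  [0, 0, 0.8, 0, 0, 0, -1],
  [0, 0, 0.8, 0, 0, 0, -1],
])

```text
clock: 9.95
position: [0.5277, 0.0017, 0.0491]
tool_rot: [3.138, 0.0, 1.55]
force: [-12.0, -9.7, 66.3]
grip_width: 0.0001
finger_force: 33.9
```

>>> play_rows([
  [0, 0, -1, 0, 0, 0, -1],
  [0, 0, -4, 0, 0, 0, -1],
  [0, 0, -8, 0, 0, 0, -1],
  [0, 0, -12, 0, 0, 0, 0],
  [0, 0, -15, 0, 0, 0, 1],
])

```text
clock: 10.45
position: [0.5262, 0.0035, 0.1985]
tool_rot: [3.14, -0.0, 1.552]
force: [0.9, -0.6, 0.5]
grip_width: 0.0282
finger_force: 0.0
```

```bash
python3 - <<'E'
from h import *
p,d,i=grab('wrist'); save('w5.png',p)
h=cv2.cvtColor(p,cv2.COLOR_RGB2HSV)
for nm,lo,hi,z in(('red',(0,170,80),(4,255,255),.051),('orange',(6,150,90),(20,255,255),.043)):
    m=cv2.inRange(h,lo,hi); k,l,st,c=cv2.connectedComponentsWithStats(m); j=1+np.argmax(st[1:,4]); print(nm,c[j],st[j],onz(i,*c[j],z),dp(i,*c[j],np.median(d[l==j])))
plan((.526,.104,.09,1.553),(.526,.104,.011,1.553))
E
```

```text
red [281.261  192.9679] [273 185  18  17 249] [0.5241 0.004  0.051 ] [0.5241 0.0039 0.0507]
orange [281.0509  85.4277] [268  66  27  39 982] [0.526  0.1029 0.043 ] [0.526  0.1032 0.0405]
t 10.5 p [0.5279 0.0034 0.2022] rot [ 3.1359 -0.0012  1.5511] w 0.03565076410406237 F [ 3.9304 -0.7339  7.3427]
(0.526, 0.104, 0.09, 1.553) cm [10.04 -0.45 11.23] rv [ 0.006 -0.001 -0.002]
(0.526, 0.104, 0.011, 1.553) cm [ 0.  -0.   7.9] rv [0. 0. 0.]
```

View pics/w5.png

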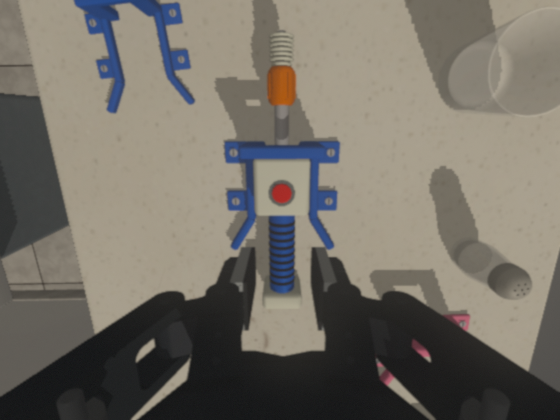

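The button's top is now at 50.7 mm, so it's fully in. The knob is at (281,85), which is (0.526, 0.103). I'll take it now.

>>> play_rows([
  [3, 0, 2, 0, 0, 0, 1],
  [6, 0, 4, 0, 0, 0, 1],
  [9, -0.1, 6, 0, 0, 0, 1],
  [10.1, -0.1, 8, 0, 0, 0, 1],
  [10.1, -0.1, 10, 0, 0, 0, 1],
])

```text
clock: 11.0
position: [0.5267, 0.1069, 0.0952]
tool_rot: [-3.141, -0.001, 1.555]
force: [0.3, -0.7, -0.0]
grip_width: 0.0854
finger_force: 0.0
```

```bash
python3 -c "
from h import *
plan((.526,.1035,.012,1.553))"
```

```text
t 11.0 p [0.5267 0.1069 0.0952] rot [-3.1412 -0.0006  1.5548] w 0.08542488004750856 F [ 0.3403 -0.663  -0.0073]
(0.526, 0.1035, 0.012, 1.553) cm [-0.35 -0.06  8.32] rv [-0.    -0.001  0.002]
```

>>> play_rows([
  [-0.2, 0, 2.5, 0, 0, 0, 1],
  [-0.2, 0, 5, 0, 0, 0, 1],
  [-0.2, 0, 7, 0, 0, 0, 1],
  [-0.2, 0, 8.4, 0, 0, 0, 1],
  [-0.2, 0, 8.4, 0, 0, 0, 1],
])

```text
clock: 11.5
position: [0.5261, 0.1024, 0.0109]
tool_rot: [-3.139, 0.001, 1.552]
force: [-1.1, 0.6, -0.4]
grip_width: 0.085
finger_force: 0.0
```

>>> play_rows([
  [0, 0, 0, 0, 0, 0, -0.3],
  [0, 0, 0, 0, 0, 0, -0.9],
  [0, 0, 0, 0, 0, 0, -0.9],
  [0, 0, 0, 0, 0, 0, -0.9],
  [0, 0, 0, 0, 0, 0, -0.9],
], squeeze=60)

```text
clock: 12.0
position: [0.5272, 0.1028, 0.0128]
tool_rot: [3.141, -0.0, 1.552]
force: [-1.1, 0.4, 6.5]
grip_width: 0.0239
finger_force: 58.4
```

Gripped. Now the pull.

>>> play_rows([
  [0.8, 0, 0, 0, 0, 0, -0.9],
  [1.6, 0, 0, 0, 0, 0, -0.9],
  [2.4, 0, 0, 0, 0, 0, -0.9],
  [3.2, 0, 0, 0, 0, 0, -0.9],
  [4, 0, 0, 0, 0, 0, -0.9],
], squeeze=70)

```text
clock: 12.5
position: [0.5278, 0.1423, 0.0125]
tool_rot: [3.141, 0.001, 1.551]
force: [-0.4, -12.4, 4.4]
grip_width: 0.0242
finger_force: 68.7
```

>>> play_rows([
  [0.6, 0, 0, 0, 0, 0, -0.9],
  [1.2, 0, 0, 0, 0, 0, -0.9],
  [1.8, 0, 0, 0, 0, 0, -0.9],
  [2.4, 0, 0, 0, 0, 0, -0.9],
  [3, 0, 0, 0, 0, 0, -0.9],
])

```text
clock: 13.0
position: [0.5283, 0.1729, 0.0123]
tool_rot: [-3.142, 0.0, 1.552]
force: [-0.0, -4.7, 3.2]
grip_width: 0.0241
finger_force: 68.5
```

>>> play_rows([
  [0.5, 0, 0, 0, 0, 0, -0.9],
  [1, 0, 0, 0, 0, 0, -0.9],
  [1.5, 0, 0, 0, 0, 0, -0.9],
  [2, 0, 0, 0, 0, 0, -0.9],
  [2, 0, 0, 0, 0, 0, -0.9],
])

```text
clock: 13.5
position: [0.5286, 0.1926, 0.0122]
tool_rot: [-3.141, 0.001, 1.552]
force: [0.2, -5.0, 3.7]
grip_width: 0.024
finger_force: 68.6
```

>>> play_rows([
  [0.2, 0, 0, 0, 0, 0, -0.9],
  [0.3, 0, 0, 0, 0, 0, -0.9],
  [0.4, 0, 0, 0, 0, 0, -0.9],
  [0.4, 0, 0, 0, 0, 0, -0.9],
  [0.4, 0, 0, 0, 0, 0, -0.9],
])

```text
clock: 14.0
position: [0.5287, 0.1933, 0.012]
tool_rot: [-3.141, 0.004, 1.549]
force: [0.9, -22.7, 3.3]
grip_width: 0.0239
finger_force: 68.7
```

```bash
python3 - <<'E'
from h import *
plan()
for n in('side','top'):
    p,d,i=grab(n); np.savez(n+'9.npz',p=p,d=d,**i)
    h=cv2.cvtColor(p,cv2.COLOR_RGB2HSV); m=cv2.inRange(h,(0,170,80),(4,255,255)); b=(290,215,320,240) if n=='top' else (270,190,330,270)
    k=np.zeros_like(m);k[b[1]:b[3],b[0]:b[2]]=1;M=cv2.moments(m*k,True)
    if M['m00']: u,v=M['m10']/M['m00'],M['m01']/M['m00'];print(n,u,v,onz(i,u,v,.051))
    if n=='side': save('s9.png',cv2.resize(p[120:300,180:420],(800,600),interpolation=cv2.INTER_CUBIC))
E
```

```text
t 14.0 p [0.5287 0.1933 0.012 ] rot [-3.1408  0.0038  1.5493] w 0.0238837828292778 F [  0.8569 -22.7469   3.2705]
side 288.0 229.84 [0.5252 0.0051 0.051 ]
top 300.6 217.56 [0.5249 0.0048 0.051 ]
```

View pics/s9.png

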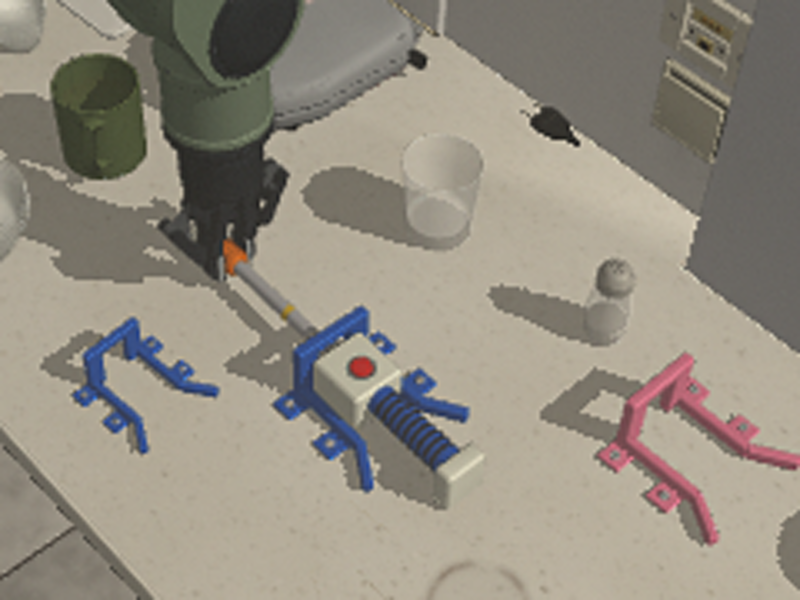

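The side view shows the collar (360,370) against the arch and the yellow band out at (288,312). The mug, glass and shaker haven't moved. The pull stopped hard at 90 mm with 23 N, which is the second stop. I can't see the green band from this angle because the arch hides it. Handing in.

```bash
python3 -c "
from h import *
print(bot.job_done())"
```

```text
the job is handed in; nothing more can be done
None
```

The job is handed in at about 14 s: the collar is home in the large blue dock, the button is fully in, and the gripper is holding the knob at the second stop (90 mm, 23 N); I judged that stop by travel and force because the arch hid the green band.

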